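# Clamp the glued lid of a sample box

### The arm

A 6-joint arm with a two-finger parallel gripper is mounted at the origin on a cart in front of the work surface, level with it; the furniture and walls round the work are solid. World frame = base frame: x ahead of the robot, y to its left, z up, the work surface at z = 0. Lengths are in m, angles in rad, forces in N, time in s.
With the tool pointing down it reaches from about 0.35 to 0.975 m from the base axis. Payload 4.9 kg.
Tool frame: the origin (TCP) lies midway between the tips of the shut fingers; the grasp point (between the pads) lies 19 mm behind it; y points along the fingers, z is the direction in which the jaws open and shut, and the axes are right-handed (so a half turn about y gives the same grasp; the last joint's range is limited). The gripper opens to 85 mm and grips with 20 to 120 N. Pads are 22 mm wide; open, the fingers measure 114 mm over their backs; the gripper's body (76 mm by 85 mm) begins 54 mm behind the grasp point. The pads swing forward as they close: fully open they stand 13 mm farther back than shut.
Start: joints at [1.19, 0.053, 1.613, -0, 1.476, -0.119], TCP at [0.162, 0.604, 0.204] pointing down, gripper open.
Joint ranges: [-3.01, 3.01], [-1.01, 2.22], [0.06, 2.58], [-1.02, 4.17], [0.09, 2.62], [-3.14, 3.14]. Speed limits (rad/s): [2.57, 2.57, 3.14, 3.14, 3.14, 3.14].

### API

Orientations are given as a unit quaternion [w, x, y, z].
In Python, from plant import * gives the robot as it stands.
- The arm moves only by the shell command python3 -m crank 'ROWS'. ROWS is JSON, a list that holds one entry, the list of rows, each a list of 5 numbers: the gripper command: -1 is shut, 1 is fully open, values between are in proportion, then the shift along the tool's x, y, z in cm, then the turn about the tool's y in degrees. In form: [[[jaw, dx, dy, dz, twist], ...]]. A call has 1 to 8 rows; each row shifts and turns the commanded pose from where the row before left it, along the tool's axes as they then stand; what a row does not reach is not made up. A row lasts 1/8 s, in which the tool goes at most 62.5 mm and 10.7 degrees, less where a joint would pass 70% of its speed; a pose out of reach is approached as far as the arm can. A call with a gripper value outside its range is refused whole. The fingers move at their own pace and stop on an object; the grip force is fixed at half the most. Time passes only in rows, so rows that do not move let the fingers close. It gives the time, the measured TCP pose, the force and the opening at its end, in the units of the state.
- state(): the state, without advancing time (a new reading comes with each control period).
- grab_frame(name): name is "side" or "top" or "wrist"; returns a dict with "frame" (400x640x3 uint8, red, green, blue), "fx", "fy", "cx", "cy" (pixels), "pose" (4x4, takes a point from camera to world coordinates). Camera axes: x right, y up, looking along -z (the intrinsics and any distortion apply to the point x, -y, -z); pixel columns grow to the right and rows downward; lengths in m; the calibration is good to about 2 mm. A picture is of the moment at which its call begins. There is no depth.
- job_done(): hands the job in, once; it reports no verdict.
The state is a dict: "time": time; "joint_pos": joint angles; "joint_vel": joint speeds; "joint_efforts": joint torques, N m; "tool_pos": TCP position; "tool_rot": TCP orientation; "contact_force": force on the tool from outside, world axes, zero at the start; "ft_torque": the same for the moment, N m; "gripper_width": opening from 0.0 (shut) to 1.0 (fully open).
Only numpy, scipy, OpenCV 4.12 (cv2) and the standard library are available. Lean on these libraries where they do the work, as an engineer would, in place of code of your own. Each camera call takes 0.05 s, during which the arm holds its last target.

### The job

The lid of the sample box on the clamp's base has just been glued and must be held while it sets. Take the red handle and slide the clamp's arm gently down its bar until the rubber foot just rests on the lid; only then screw the handle clockwise until the arm has tilted and jammed on the bar and the foot, with your hand off, presses the lid firmly with about 30 N, without crushing it. Do not shift the box or the things round it.

Things in the scene. Friction and masses are not known exactly. Their poses are not given: they have to be found in the camera images.
- clamp: Upright bar clamp fixed to the bench: blue base plate 210 x 150 x 14 mm; origin under its centre, z up, x towards the bar. A flat steel bar (22 x 10 mm, top 230 mm above the bench) stands at x = +75 mm.
- seat (a point): Point on top of the base plate (14 mm above the bench) straight below the screw, 120 mm from the bar axis; the box stands about here.
- jaw_arm: Grey sliding arm. Origin on the bar axis at its mid-height, z up, x away from the screw, y the rocking axis. Sleeve 54 x 30 x 60 mm. Pushed down at the handle with 3 to 5 N it slides down, and stays where it is left. Under the foot's push it rocks nose-up (positive about y) and jams on the bar: lean about 0.015 rad at 5 N, 0.021 at 10 N, 0.032 at 20 N, 0.044 at 30 N, 0.055 at 40 N.
- jaw_nose (a point): Point on the screw axis at the arm's mid-height, 120 mm from the bar axis. The rubber foot (30 mm across) faces down between 66 and 84 mm below it at the start: how deep the foot was set is not known, so find the lid by feel. The foot is sprung, 15 N per mm. While a hand holds the handle down, the nose cannot rise (up to 5 mm) and jam; it does so on letting go, at a loss of force.
- handle_grip (a point): Centre of the red bar handle on top of the screw, on the screw axis 60 mm above the arm's mid-height. 62 mm long (point x), 12 mm thick (point y), 26 mm high (z up); grip it across the 12 mm. Clockwise from above tightens; it stays at its height in the arm. Turning takes 0.13 N m unloaded, 0.2 N m at 30 N; it stays put.
- handle (a joint): Angle of the red handle in rad, 0 backed off, growing clockwise from above; starts at 0 to 0.3, ends at 7. Each rad drives the foot 2.5 mm down. After the foot has been pushed on to the lid with some 5 N, about 2.6 rad more give 20 N and 3.4 rad 30 N; past the jam each rad adds some 12 to 15 N.
- sample_box: Small frosted sample box with a blue lid, 66 x 118 mm, 50 mm high, loose on the clamp's base under the foot; origin at the centre of its underside, x across its short side.
- amber_mid (a point): Bystander: brown glass bottle, 48 mm across, 108 mm high; point at its centre, half-way up.
- tube_mid (a point): Bystander: white tube with a blue cap, 37 mm across, 90 mm high; point at its centre, half-way up.
- tape_mid (a point): Bystander: roll of tape lying flat, 71 mm across, 12 mm high; point at its centre.
Mind the look-alikes: they are no part of the job. There is more than one size of the sample_box; the one meant has the size given above.

How it is judged:
By the outcome, as a careful person would: the job done as asked, in the order asked, and still so for the second after the job is handed in, with the robot touching nothing.
It also fails if it takes over 53 s, if anything falls off the work surface, if the arm or the gripper's body presses on something with over 40 N, if the wrist force passes 120 N, or if a joint passes its speed limit or range.

## Working session

There is one attempt and no reset: what is moved stays moved. The work goes in short steps, Python scripts to look and compute and a shell command to move; the robot and the scene stay as the last step left them, time stands still between calls to the robot, and variables do not carry over. Pictures are saved under pics/ and viewed, and the job is handed in when it is done.

```bash
ls; mkdir -p pics
python3 - <<'E'
from plant import *
import cv2
s=state(); print({k:s[k] for k in ('time','tool_pos','tool_rot','contact_force','gripper_width')})
for n in ("side","top","wrist"):
    f=grab_frame(n); cv2.imwrite(f"pics/{n}0.png",f["frame"][:,:,::-1]); print(n,f["fx"],f["fy"],f["cx"],f["cy"],f["pose"],[k for k in f])
E
```

```text
pics
{'time': 0.0, 'tool_pos': array([0.1615152 , 0.60305436, 0.20276845]), 'tool_rot': array([-0.70034386,  0.70177032, -0.09248077,  0.09210974]), 'contact_force': array([ 0.0310071 , -0.4473011 , -0.18703633]), 'gripper_width': 1.0003973867394513}
side 514.516305997422 514.516305997422 322.3009056361865 199.47420682133054 [[-0.98830958  0.10183231 -0.11346518  0.32969008]
 [-0.15235701 -0.63226992  0.7596197   1.33872584]
 [ 0.00561321  0.76802664  0.64039329  1.22871758]
 [ 0.          0.          0.          1.        ]] ['frame', 'fx', 'fy', 'cx', 'cy', 'pose']
top 510.67432418158154 510.67432418158154 327.30884728688056 198.48452363686306 [[ 0.01941658  0.9913117  -0.13009268  0.29479912]
 [-0.99974023  0.01769672 -0.01436342  0.10129341]
 [-0.01193641  0.13033778  0.99139779  1.70421434]
 [ 0.          0.          0.          1.        ]] ['frame', 'fx', 'fy', 'cx', 'cy', 'pose']
wrist 311.27766286628736 311.27766286628736 320.5832042252973 196.0759936576314 [[ 2.58847569e-01 -9.23407310e-01 -2.83402323e-01  8.84690327e-02]
 [ 9.65918124e-01  2.47353466e-01  7.62786966e-02  6.22755069e-01]
 [-3.35759126e-04 -2.93487995e-01  9.55962700e-01  3.71472192e-01]
 [ 0.00000000e+00  0.00000000e+00  0.00000000e+00  1.00000000e+00]] ['frame', 'fx', 'fy', 'cx', 'cy', 'pose']
```

View pics/side0.png

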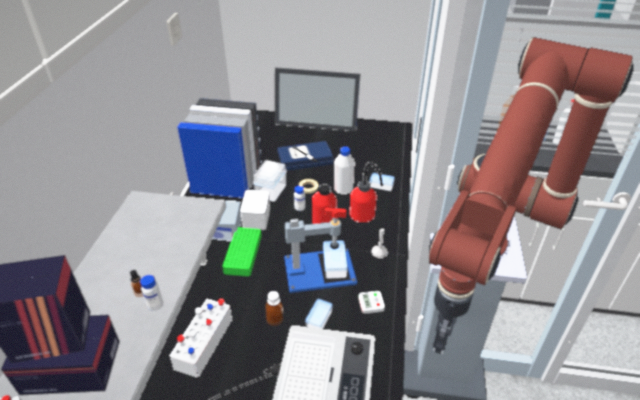

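View pics/top0.png

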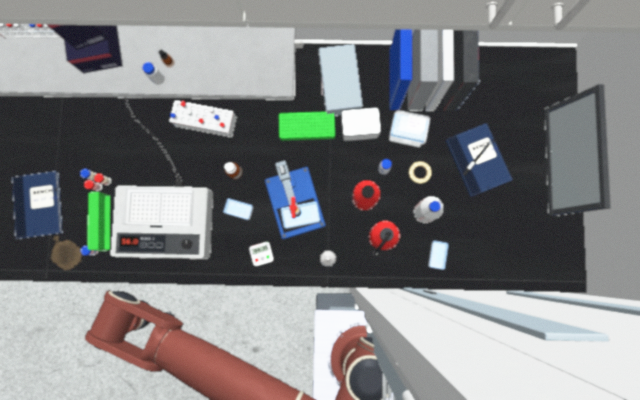

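View pics/wrist0.png

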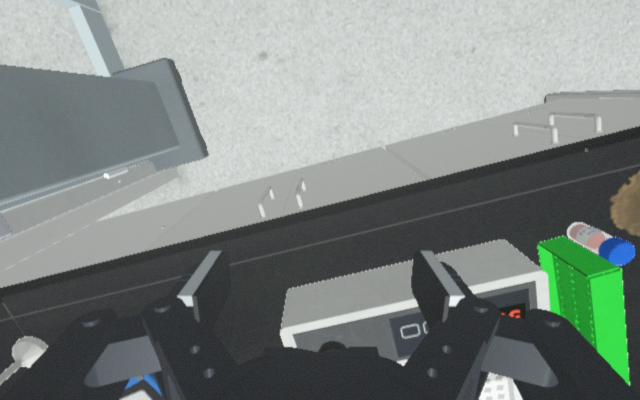

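The side view shows the clamp at about (320,255) with its handle near (335,225). In the top view the clamp is at (293,200) and the handle at (294,208). I'll take closer crops next.

Run:
```python
import cv2
a=cv2.imread('pics/side0.png')[170:310,255:405]; cv2.imwrite('pics/sc.png',cv2.resize(a,None,fx=4,fy=4,interpolation=cv2.INTER_CUBIC))
a=cv2.imread('pics/top0.png')[150:250,220:350]; cv2.imwrite('pics/tc.png',cv2.resize(a,None,fx=6,fy=6,interpolation=cv2.INTER_CUBIC))
```

```text
(no output)
```

View pics/sc.png

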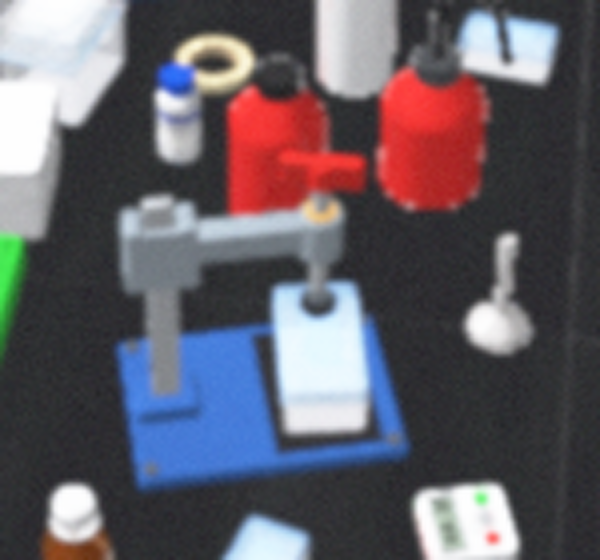

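View pics/tc.png

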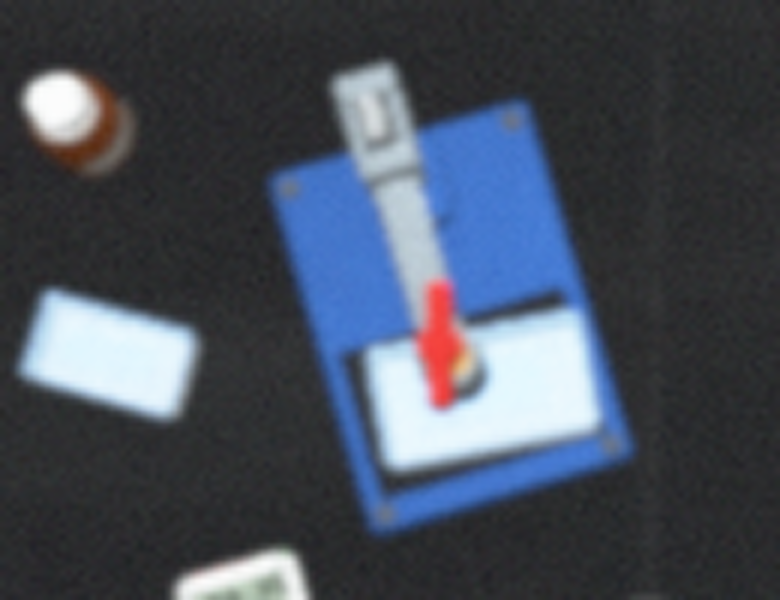

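Red things that could be mistaken for the handle, as top-view pixels:
- Clamp handle: (293,207)
- Wash bottles: (366,194) and (385,235)
- Red caps on the rack: (210,118) and (97,182)

The one I want is the bar on the clamp's screw, confirmed in the crop. Blue-lidded box candidates are the one on the clamp base (300,214), plus (238,209), (438,255) and (410,128). The one meant stands on the base.

```bash
cat > h.py <<'E'
import numpy as np, cv2
def ray(f,u,v):
    d=f["pose"][:3,:3]@np.array([(u-f["cx"])/f["fx"],-(v-f["cy"])/f["fy"],-1.]); return f["pose"][:3,3],d/np.linalg.norm(d)
def plane(f,u,v,z):
    o,d=ray(f,u,v); return o+d*(z-o[2])/d[2]
def tri(f1,p1,f2,p2):
    o1,d1=ray(f1,*p1);o2,d2=ray(f2,*p2)
    t=np.linalg.lstsq(np.c_[d1,-d2],o2-o1,rcond=None)[0]
    a=o1+d1*t[0];b=o2+d2*t[1]; return (a+b)/2,np.linalg.norm(a-b)
def proj(f,p):
    c=np.linalg.inv(f["pose"])@np.r_[p,1]; return np.array([f["cx"]+f["fx"]*c[0]/-c[2],f["cy"]+f["fy"]*c[1]/c[2]])
E
python3 - <<'E'
from plant import *
from h import *
np.set_printoptions(precision=4,suppress=True)
F={n:grab_frame(n) for n in("top","side")}
hsv={n:cv2.cvtColor(F[n]["frame"],cv2.COLOR_RGB2HSV) for n in F}
t,s=F["top"],F["side"]
# base in top
m=cv2.inRange(hsv["top"],(100,120,60),(125,255,255)); m[:150]=0;m[245:]=0;m[:,:255]=0;m[:,335:]=0
c=np.vstack([c for c in cv2.findContours(m,0,1)[0] if cv2.contourArea(c)>30])
r=cv2.minAreaRect(c); b=cv2.boxPoints(r); print("base px",b.tolist())
P=np.array([plane(t,*p,0.014) for p in b]); print(P, [np.linalg.norm(P[i]-P[i-1]) for i in range(4)], P.mean(0))
# reds
for n,(u0,u1,v0,v1) in dict(top=(284,304,192,222),side=(324,350,203,222)).items():
    h=hsv[n]; m=(cv2.inRange(h,(0,150,90),(8,255,255))|cv2.inRange(h,(172,150,90),(180,255,255)))
    k=np.zeros_like(m);k[v0:v1,u0:u1]=m[v0:v1,u0:u1]
    ys,xs=np.nonzero(k); print(n,len(xs),xs.mean(),ys.mean(),xs.min(),xs.max(),ys.min(),ys.max()); print(cv2.minAreaRect(np.c_[xs,ys].astype(np.int32)))
# box lid light
m=cv2.inRange(hsv["top"],(85,8,170),(120,110,255)); k=np.zeros_like(m);k[195:235,275:325]=m[195:235,275:325]
ys,xs=np.nonzero(k); r=cv2.minAreaRect(np.c_[xs,ys].astype(np.int32)); b=cv2.boxPoints(r); P=np.array([plane(t,*p,0.064) for p in b]); print("lid",P,[np.linalg.norm(P[i]-P[i-1]) for i in range(4)],P.mean(0))
E
```

```text
base px [[262.7266540527344, 178.59796142578125], [307.6332702636719, 164.98989868164062], [326.1950988769531, 226.243896484375], [281.2884826660156, 239.85195922851562]]
[[0.5801 0.3441 0.014 ]
 [0.6292 0.1943 0.014 ]
 [0.4237 0.1277 0.014 ]
 [0.3759 0.2753 0.014 ]] [np.float64(0.2154817112859171), np.float64(0.1576814791029455), np.float64(0.21599775606251204), np.float64(0.15514941329526535)] [0.5022 0.2353 0.014 ]
top 67 293.0149253731343 206.76119402985074 290 296 198 216
((293.0000305175781, 207.00001525878906), (18.04268455505371, 5.491251468658447), 78.69007110595703)
side 304 332.9736842105263 211.57236842105263 324 346 203 221
((335.0, 212.0), (18.0, 22.0), 90.0)
lid [[0.5146 0.2842 0.064 ]
 [0.5362 0.1642 0.064 ]
 [0.4329 0.1455 0.064 ]
 [0.4115 0.2645 0.064 ]] [np.float64(0.10490627523340297), np.float64(0.12188576374693465), np.float64(0.1049682278083947), np.float64(0.120879237676049)] [0.4738 0.2146 0.064 ]
```

Run:
```python
from plant import *
from h import *
np.set_printoptions(precision=4,suppress=True)
t,s=grab_frame("top"),grab_frame("side")
print(tri(t,(293.2,207),s,(335.5,212.3)))
for z in(.18,.2,.22,.24): 
    p=np.r_[0.4596,0.2210,z]; print(z,proj(t,p),proj(s,p))
# handle ends at top face ~z
for z in (.21,.23):
    a=plane(t,220+436/6,150+283/6,z);b=plane(t,220+443/6,150+407/6,z); print(a,b,np.linalg.norm(a-b),np.degrees(np.arctan2(*(a-b)[1::-1])))
# bar top z=.23
print(plane(t,220+373/6,150+115/6,.23))
for n,(u,v),z in(("amber",(232,170),.1),("lid",(300,214),.064)): print(n,plane(t,u,v,z))
print(state()["time"])
```

```text
(array([0.4589, 0.2203, 0.2426]), np.float64(0.0024010784231569098))
0.18 [294.596  209.5268] [334.37   228.1291]
0.2 [294.0872 208.7924] [334.5094 223.1794]
0.22 [293.5649 208.0384] [334.6512 218.1457]
0.24 [293.0285 207.2642] [334.7955 213.0259]
[0.493  0.2254 0.21  ] [0.4318 0.2202 0.21  ] 0.06141851693946944 4.822737525672423
[0.4903 0.2237 0.23  ] [0.4299 0.2186 0.23  ] 0.06059643251242237 4.822737525672434
[0.5727 0.2569 0.23  ]
amber [0.5918 0.4312 0.1   ]
lid [0.4579 0.2122 0.064 ]
0.35
```

```bash
cat >> h.py <<'E'
from scipy.spatial.transform import Rotation as Ro
def R(s): q=s["tool_rot"]; return Ro.from_quat([q[1],q[2],q[3],q[0]]).as_matrix()
def to_tool(s,p): return 100*R(s).T@(np.array(p)-s["tool_pos"])
def brief(s):
    r=R(s); print("t %.2f"%s["time"],"pos",np.round(s["tool_pos"],4),"zaz %.1f"%np.degrees(np.arctan2(r[1,2],r[0,2])),"tooly",np.round(r[:,1],3),"F",np.round(s["contact_force"],1),"T",np.round(s["ft_torque"],3),"q1,q6",np.round(s["joint_pos"][[0,5]],3),"w %.3f"%s["gripper_width"])
E
python3 - <<'E'
from plant import *
from h import *
s=state(); brief(s); print(np.round(R(s),3))
az=np.arctan2(R(s)[1,2],R(s)[0,2]); c=az-s["joint_pos"][0]+s["joint_pos"][5]
for t in(94.8,-85.2):
    q6=0.301+c-np.radians(t); print(t,(q6+np.pi)%(2*np.pi)-np.pi)
print(to_tool(s,[.459,.2205,.30]))
E
```

```text
t 0.35 pos [0.1617 0.6036 0.2037] zaz 75.0 tooly [-0. -0. -1.] F [-0.3 -0.8  0. ] T [-0.022  0.047 -0.008] q1,q6 [ 1.19  -0.119] w 0.999
[[ 0.966 -0.     0.259]
 [-0.259 -0.     0.966]
 [-0.    -1.    -0.   ]]
94.8 -1.3535732634613142
-85.2 1.788019390128479
[ 38.63026736  -9.61711455 -29.31035733]
```

```bash
python3 -m crank '[[[1,0,-5,0,0],[1,0,-4.6,0,0],[1,3.8,0,-2.9,0],[1,3.8,0,-2.9,0],[1,3.8,0,-2.9,0],[1,3.8,0,-2.9,0],[1,3.8,0,-2.9,0],[1,3.8,0,-2.9,0]]]'
python3 -m crank '[[[1,3.8,0,-2.9,0],[1,3.8,0,-2.9,0],[1,3.8,0,-2.9,0],[1,3.8,0,-2.9,0],[1,0,0,0,-10],[1,0,0,0,-9.8],[1,0,0,0,0]]]'
python3 - <<'E'
from plant import *
from h import *
s=state(); brief(s); print(to_tool(s,[.459,.2205,.29]))
for n in("wrist","top"):
    f=grab_frame(n); cv2.imwrite(f"pics/{n}1.png",f["frame"][:,:,::-1])
    for p in([.459,.2205,.255],[.459,.2205,.229]): print(n,proj(f,np.array(p)))
E
```

```text
time: 1.35
tool_pos: [0.3377, 0.3753, 0.3001]
tool_rot: [0.701, -0.701, 0.092, -0.092]
contact_force: [0.5, -0.3, 0.2]
gripper_width: 0.999
time: 2.22
tool_pos: [0.4538, 0.225, 0.3]
tool_rot: [0.707, -0.707, -0.029, 0.029]
contact_force: [-0.1, 0.9, -0.4]
gripper_width: 1.005
t 2.23 pos [0.4538 0.225  0.3   ] zaz 94.7 tooly [-0.  0. -1.] F [-0.1  0.9 -0.4] T [ 0.032 -0.052 -0.01 ] q1,q6 [ 0.313 -1.339] w 1.005
[ 0.48226382  1.00167638 -0.49542323]
wrist [313.39958288 215.39379901]
wrist [314.05907541 204.07029667]
top [292.78549394 206.88143953]
top [293.49118419 207.90064021]
```

View pics/wrist1.png

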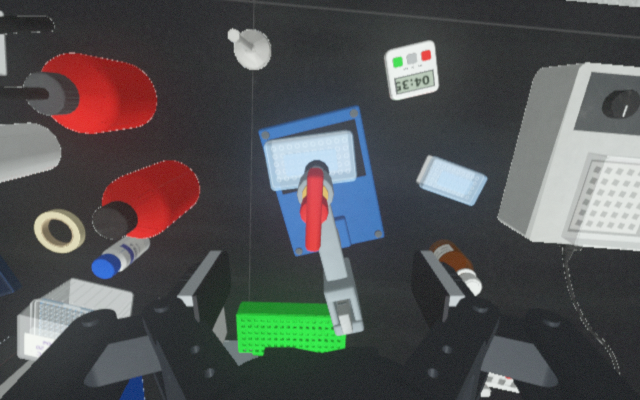

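The wrist view shows the red handle from (315,168) to (313,248), matching the projected (313,215). I'll measure it precisely here.

Run:
```python
from plant import *
from h import *
np.set_printoptions(precision=4,suppress=True)
s=state(); f=grab_frame("wrist"); h=cv2.cvtColor(f["frame"],cv2.COLOR_RGB2HSV)
m=cv2.inRange(h,(0,130,60),(8,255,255))|cv2.inRange(h,(172,130,60),(180,255,255)); k=np.zeros_like(m);k[155:260,290:340]=m[155:260,290:340]
cv2.imwrite("pics/w1c.png",cv2.resize(f["frame"][130:290,260:380,::-1],None,fx=3.5,fy=3.5,interpolation=2))
for y in range(160,256,6):
    x=np.nonzero(k[y])[0]
    if len(x): print(y,x.min(),x.max())
a=plane(f,315.5,168,.255);b=plane(f,313.5,249,.255);print(a,b,np.linalg.norm(a-b),(a+b)/2,np.degrees(np.arctan2(*(b-a)[1::-1])))
```

```text
172 309 321
178 307 322
184 307 321
190 307 322
196 306 322
202 303 325
208 301 326
214 300 326
220 303 323
226 306 320
232 306 319
238 306 319
244 305 319
250 309 316
[0.4235 0.2196 0.255 ] [0.486  0.2228 0.255 ] 0.06250614096024835 [0.4548 0.2212 0.255 ] 2.9930145703923485
```

View pics/w1c.png

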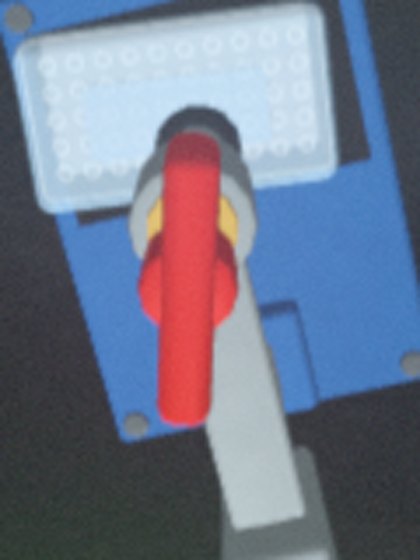

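```bash
python3 -m crank '[[[1,0.48,0,-0.46,0],[1,0,2,0,0],[1,0,2,0,0],[1,0,2,0,0],[1,0,1.1,0,0],[1,0,0,0,0]]]'
python3 - <<'E'
from plant import *
from h import *
s=state(); brief(s)
f=grab_frame("wrist"); cv2.imwrite("pics/wrist2.png",f["frame"][:,:,::-1])
f=grab_frame("side"); cv2.imwrite("pics/side2.png",cv2.resize(f["frame"][150:300,255:455,::-1],None,fx=4,fy=4,interpolation=2))
E
```

```text
time: 3.12
tool_pos: [0.4582, 0.2209, 0.2274]
tool_rot: [-0.706, 0.707, 0.029, -0.03]
contact_force: [0.2, 0.1, 0.4]
gripper_width: 1.003
t 3.12 pos [0.4582 0.2209 0.2274] zaz 94.8 tooly [-0.002 -0.001 -1.   ] F [0.2 0.1 0.4] T [ 0.012 -0.012  0.007] q1,q6 [ 0.303 -1.352] w 1.003
```

View pics/wrist2.png

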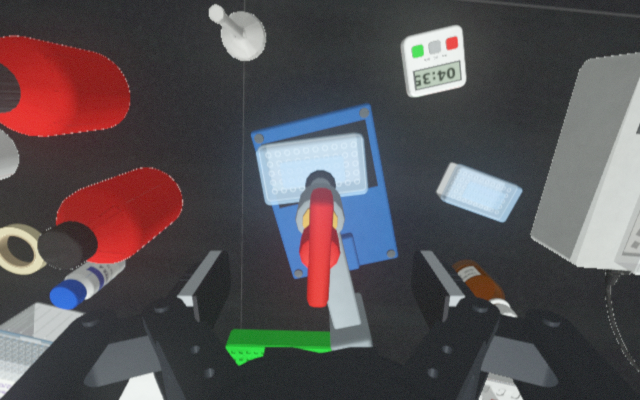

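View pics/side2.png

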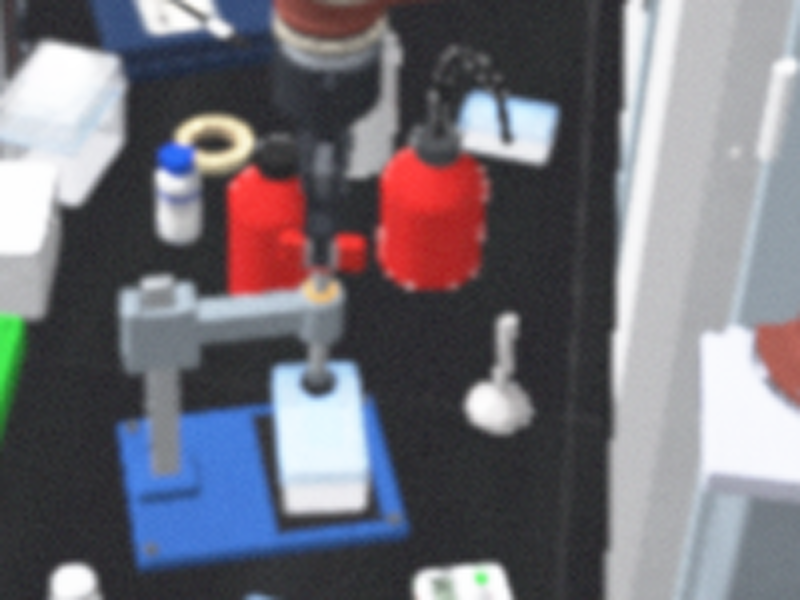

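The fingers straddle the handle, centred at (319,255) between pads at (205,280) and (435,280). Closing now.

```bash
python3 -m crank '[[[-1,0,0,0,0],[-1,0,0,0,0],[-1,0,0,0,0],[-1,0,0,0,0],[-1,0,0,0,0],[-1,0,0,0,0]]]'
python3 - <<'E'
from plant import *
from h import *
s=state(); brief(s)
f=grab_frame("wrist"); cv2.imwrite("pics/wrist3.png",f["frame"][:,:,::-1])
E
```

```text
time: 3.98
tool_pos: [0.4589, 0.221, 0.229]
tool_rot: [-0.706, 0.706, 0.03, -0.03]
contact_force: [0.2, -0.0, 0.3]
gripper_width: -0.003
t 3.98 pos [0.4589 0.221  0.229 ] zaz 94.8 tooly [-0. -0. -1.] F [ 0.2 -0.   0.3] T [-0.006 -0.009  0.066] q1,q6 [ 0.303 -1.352] w -0.003
```

View pics/wrist3.png

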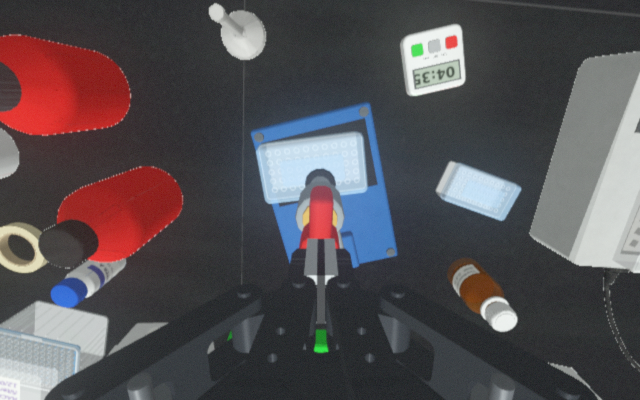

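Run:
```python
from plant import *
from h import *
f=grab_frame("side"); cv2.imwrite("pics/side3.png",cv2.resize(f["frame"][170:270,275:395,::-1],None,fx=6,fy=6,interpolation=2))
s=state()
for z in(0,.02,.04): print(z,proj(f,s["tool_pos"]+[0,0,z]))
```

```text
0 [334.94746641 215.89246437]
0.02 [335.09483278 210.73319279]
0.04 [335.24475271 205.48452143]
```

View pics/side3.png

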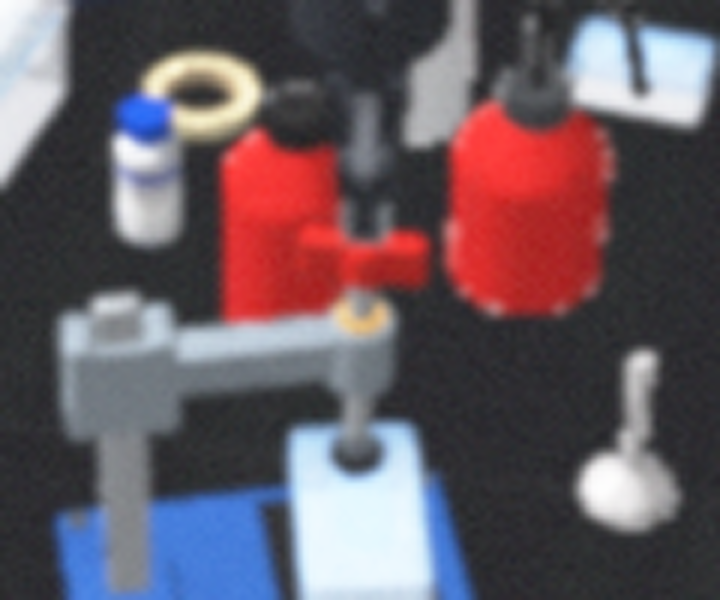

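Run:
```python
from plant import *
from h import *
f=grab_frame("wrist"); s=state(); brief(s)
r=R(s)
for b in(0,.019,.04): print(b,proj(f,s["tool_pos"]-r[:,1]*b))
for z in(.229,.255): print('h',z,[proj(f,np.array([.459,.2205,z])+np.array([dx,0,0])).round(1) for dx in(-.031,0,.031)])
cv2.imwrite("pics/w3c.png",cv2.resize(f["frame"][150:350,240:400,::-1],None,fx=3.5,fy=3,interpolation=2))
f=grab_frame("top"); cv2.imwrite("pics/t3c.png",cv2.resize(f["frame"][150:250,240:350,::-1],None,fx=6,fy=6,interpolation=2))
```

```text
t 4.12 pos [0.4589 0.221  0.2289] zaz 94.8 tooly [-0. -0. -1.] F [-0.4  0.3  0.6] T [-0.007 -0.044 -0.024] q1,q6 [ 0.303 -1.352] w -0.001
0 [320.15414033 234.70392596]
0.019 [320.15990719 249.47766383]
0.04 [320.16795919 270.10552315]
h 0.229 [array([323.8, 184.1]), array([319.3, 234.8]), array([315.1, 280.8])]
h 0.255 [array([324.4, 198.1]), array([319.1, 255.9]), array([314.4, 307.5])]
```

View pics/w3c.png

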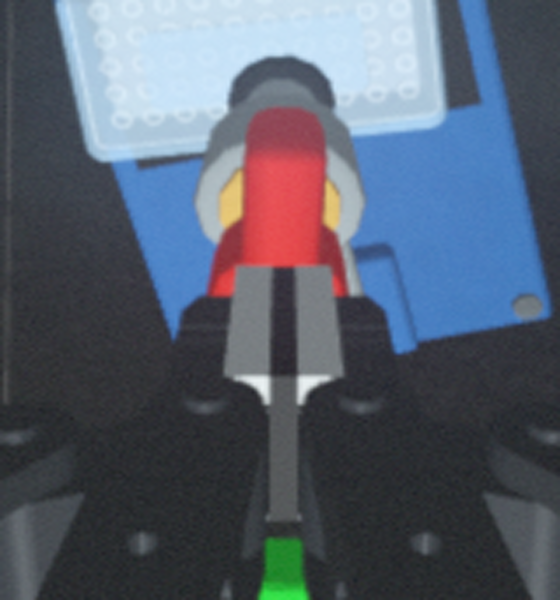

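View pics/t3c.png

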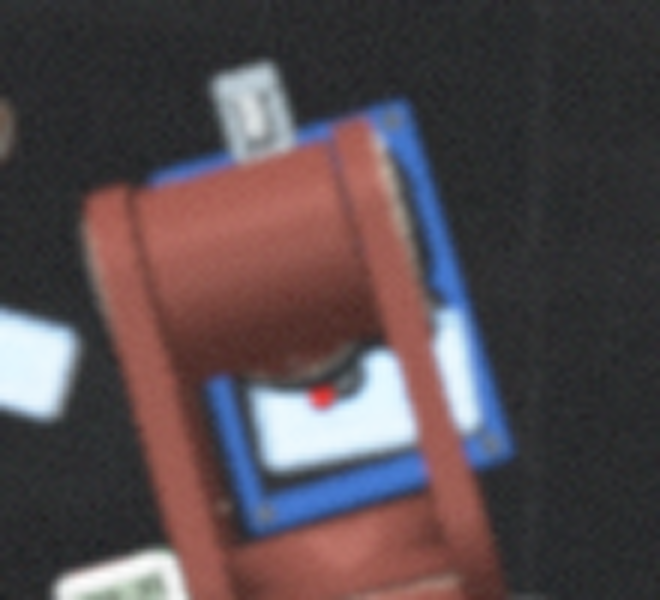

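Run:
```python
from plant import *
from h import *
np.set_printoptions(precision=4,suppress=True)
f=grab_frame("side"); w=grab_frame("wrist"); s=state()
for z in(.23,.24,.25,.26): print(z,proj(f,np.array([.459,.265,z])),proj(f,np.array([.459,.226,z])),proj(w,np.array([.448,.221,z])))
hsv=cv2.cvtColor(f["frame"],cv2.COLOR_RGB2HSV)
for v in range(200,224): print(v,[tuple(int(c) for c in f["frame"][v,u]) for u in(331,334,335,336,339,343)])
```

```text
0.23 [332.8671 225.7236] [334.6972 216.744 ] [321.6915 218.1129]
0.24 [332.9331 223.1383] [334.7697 214.1715] [321.7803 224.7507]
0.25 [332.9996 220.5303] [334.8428 211.5768] [321.8797 232.1809]
0.26 [333.0667 217.8992] [334.9166 208.9596] [321.9917 240.5544]
200 [(94, 40, 46), (63, 66, 69), (70, 73, 77), (66, 67, 74), (50, 50, 55), (46, 47, 49)]
201 [(103, 46, 47), (55, 52, 61), (58, 60, 66), (55, 55, 63), (49, 51, 58), (46, 48, 50)]
202 [(112, 48, 51), (47, 53, 56), (47, 48, 53), (45, 49, 55), (49, 52, 58), (47, 51, 53)]
203 [(139, 64, 67), (52, 55, 60), (51, 51, 56), (47, 50, 55), (68, 70, 75), (41, 42, 44)]
204 [(152, 77, 79), (65, 67, 72), (49, 53, 57), (53, 55, 62), (91, 94, 98), (46, 45, 49)]
205 [(157, 83, 86), (60, 62, 69), (47, 49, 56), (47, 52, 59), (104, 107, 111), (42, 43, 45)]
206 [(156, 85, 87), (63, 66, 71), (46, 51, 53), (49, 51, 55), (102, 107, 111), (49, 52, 51)]
207 [(163, 80, 83), (65, 63, 68), (50, 52, 54), (52, 55, 59), (111, 109, 113), (68, 45, 49)]
208 [(200, 84, 84), (69, 62, 68), (53, 52, 58), (59, 59, 64), (141, 106, 112), (129, 47, 47)]
209 [(227, 79, 81)
[... 746 characters left out ...]
[(173, 57, 56), (177, 79, 78), (164, 67, 66), (153, 57, 58), (108, 43, 44), (120, 43, 41)]
218 [(166, 65, 64), (163, 119, 120), (146, 99, 99), (138, 89, 91), (70, 51, 51), (73, 41, 42)]
219 [(173, 95, 84), (156, 144, 146), (139, 129, 132), (131, 117, 119), (80, 77, 72), (50, 46, 45)]
220 [(193, 139, 111), (160, 156, 154), (140, 138, 138), (137, 132, 129), (125, 116, 107), (46, 49, 51)]
221 [(223, 188, 151), (165, 160, 154), (141, 141, 139), (153, 143, 131), (166, 150, 133), (46, 49, 51)]
222 [(229, 206, 167), (180, 167, 151), (163, 151, 135), (175, 153, 125), (189, 169, 146), (43, 43, 47)]
223 [(226, 208, 179), (217, 185, 142), (207, 174, 131), (211, 175, 121), (189, 174, 157), (43, 42, 46)]
```

```bash
python3 -m crank '[[[-1,0,-0.3,0,0],[-1,0,0,0,0]]]'
python3 - <<'E'
from plant import *
from h import *
s=state(); brief(s)
f=grab_frame("wrist"); cv2.imwrite("pics/w4c.png",cv2.resize(f["frame"][150:350,240:400,::-1],None,fx=3.5,fy=3,interpolation=2))
E
```

```text
time: 4.53
tool_pos: [0.4591, 0.2211, 0.2325]
tool_rot: [0.707, -0.706, -0.03, 0.029]
contact_force: [0.4, -0.7, 0.0]
gripper_width: -0.002
t 4.53 pos [0.4591 0.2211 0.2325] zaz 94.8 tooly [ 0.001  0.    -1.   ] F [ 0.4 -0.7  0. ] T [ 0.006  0.012 -0.022] q1,q6 [ 0.303 -1.352] w -0.002
```

View pics/w4c.png

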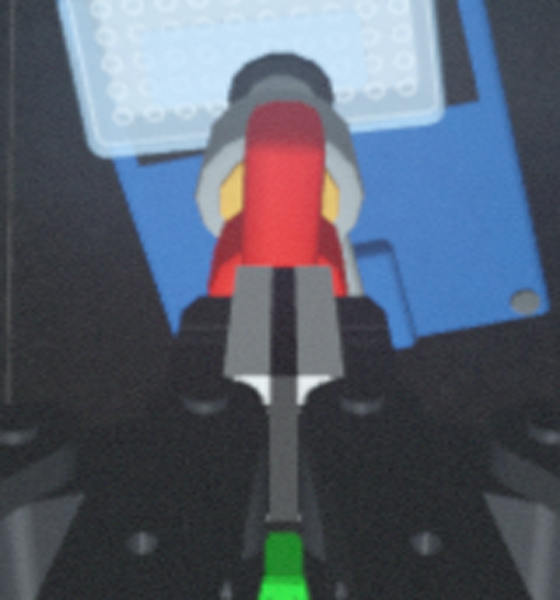

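The shut pads sit on top of the handle: their tips are at v≈238 in every wrist frame, and the lift met no resistance. The real tips are therefore about 25 mm higher than I assumed. I'll open, go lower and check before closing.

```bash
python3 -m crank '[[[1,0,0,0,0],[1,0,0,0,0],[1,0,0,0,0],[1,0,0,0,0],[1,0,0,0,0],[1,0,0.9,0,0],[1,0,0.9,0,0],[1,0,0,0,0]]]'
python3 - <<'E'
from plant import *
from h import *
s=state(); brief(s)
f=grab_frame("wrist"); cv2.imwrite("pics/wrist5.png",f["frame"][:,:,::-1])
f=grab_frame("side"); cv2.imwrite("pics/side5.png",cv2.resize(f["frame"][170:270,275:395,::-1],None,fx=6,fy=6,interpolation=2))
E
```

```text
time: 5.58
tool_pos: [0.4581, 0.2208, 0.2122]
tool_rot: [-0.706, 0.707, 0.029, -0.031]
contact_force: [-0.9, -0.3, -0.1]
gripper_width: 1.002
t 5.58 pos [0.4581 0.2208 0.2122] zaz 94.8 tooly [-0.003 -0.001 -1.   ] F [-0.9 -0.3 -0.1] T [-0.021  0.015 -0.021] q1,q6 [ 0.303 -1.352] w 1.002
```

View pics/wrist5.png

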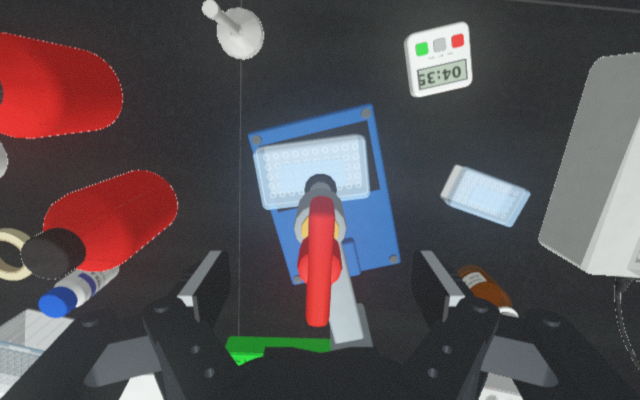

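View pics/side5.png

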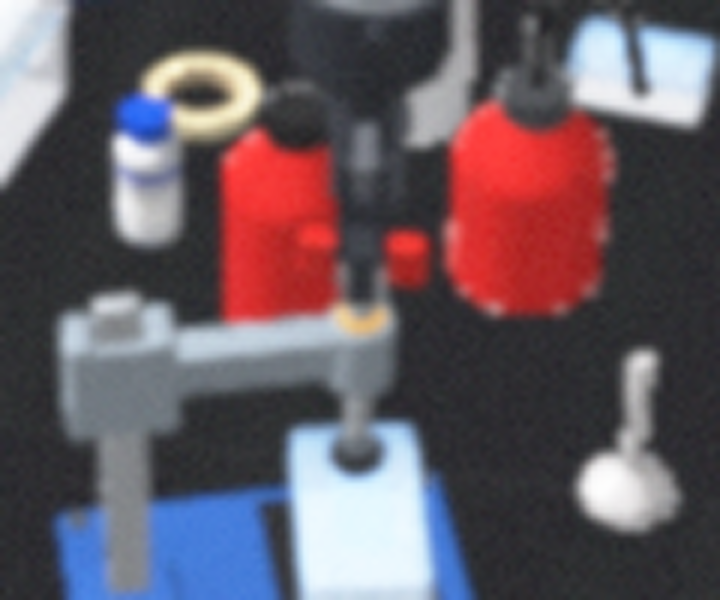

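```bash
python3 -m crank '[[[1,0,0.7,0,0],[1,0,0,0,0],[-1,0,0,0,0],[-1,0,0,0,0],[-1,0,0,0,0],[-1,0,0,0,0],[-1,0,0,0,0],[-1,0,0,0,0]]]'
python3 - <<'E'
from plant import *
from h import *
s=state(); brief(s)
f=grab_frame("wrist"); cv2.imwrite("pics/w6c.png",cv2.resize(f["frame"][150:350,240:400,::-1],None,fx=3.5,fy=3,interpolation=2))
f=grab_frame("side"); cv2.imwrite("pics/side6.png",cv2.resize(f["frame"][170:270,275:395,::-1],None,fx=6,fy=6,interpolation=2))
E
```

```text
time: 6.68
tool_pos: [0.4589, 0.2208, 0.2071]
tool_rot: [-0.706, 0.707, 0.029, -0.03]
contact_force: [-0.6, -2.4, 1.0]
gripper_width: 0.12
t 6.67 pos [0.4589 0.2208 0.2071] zaz 94.8 tooly [-0. -0. -1.] F [-0.6 -2.4  1. ] T [-0.263  0.152 -0.074] q1,q6 [ 0.303 -1.352] w 0.120
```

View pics/w6c.png

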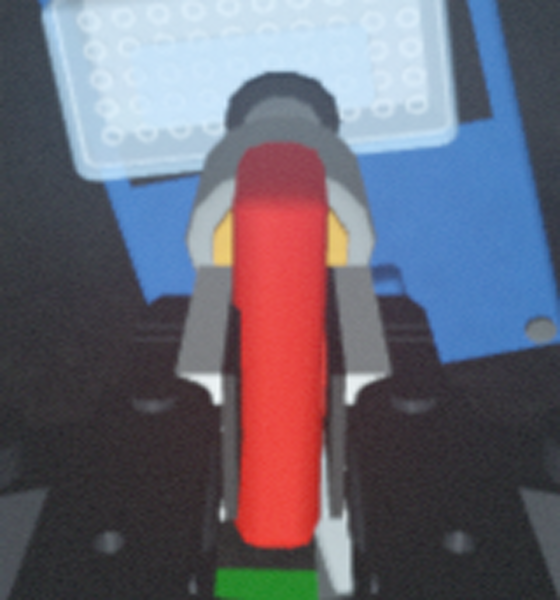

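View pics/side6.png

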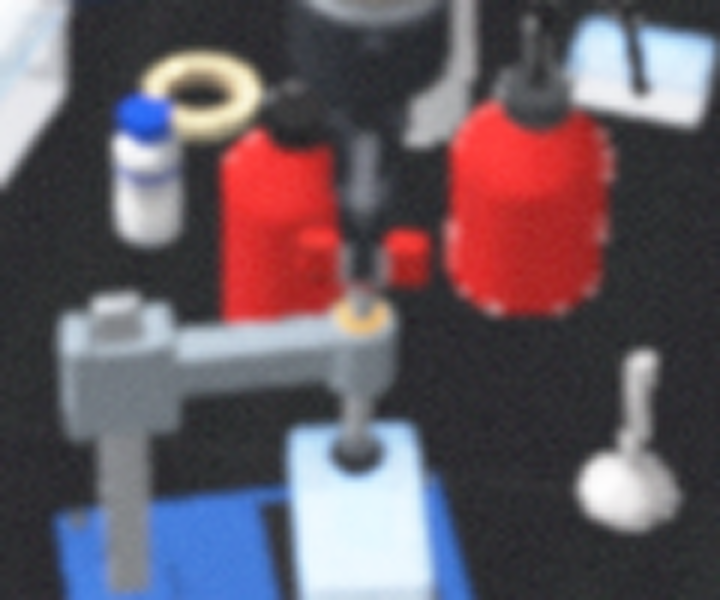

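The handle is held: width 0.12, with red visible between both pads. Sliding down gently now.

```bash
python3 -m crank '[[[-1,0,0.1,0,0],[-1,0,0.2,0,0],[-1,0,0.2,0,0],[-1,0,0.2,0,0]]]'; python3 -c "
from plant import *
from h import *
brief(state())"
python3 -m crank '[[[-1,0,0.2,0,0],[-1,0,0.2,0,0],[-1,0,0.2,0,0],[-1,0,0.2,0,0]]]'; python3 -c "
from plant import *
from h import *
brief(state())"
python3 -m crank '[[[-1,0,0.2,0,0],[-1,0,0.2,0,0],[-1,0,0.2,0,0],[-1,0,0.2,0,0]]]'; python3 -c "
from plant import *
from h import *
brief(state())"
```

```text
time: 7.28
tool_pos: [0.4588, 0.2209, 0.1998]
tool_rot: [-0.706, 0.707, 0.03, -0.03]
contact_force: [-3.4, -3.2, 3.6]
gripper_width: 0.123
t 7.28 pos [0.4588 0.2209 0.1998] zaz 94.8 tooly [-0. -0. -1.] F [-3.4 -3.2  3.6] T [-0.433  0.318 -0.088] q1,q6 [ 0.303 -1.352] w 0.123
time: 7.78
tool_pos: [0.4589, 0.221, 0.1918]
tool_rot: [-0.706, 0.707, 0.03, -0.03]
contact_force: [-3.4, -2.3, 2.1]
gripper_width: 0.13
t 7.78 pos [0.4589 0.221  0.1918] zaz 94.8 tooly [-0. -0. -1.] F [-3.4 -2.3  2.1] T [-0.465  0.32  -0.14 ] q1,q6 [ 0.303 -1.352] w 0.130
time: 8.28
tool_pos: [0.4589, 0.221, 0.1839]
tool_rot: [-0.706, 0.707, 0.03, -0.03]
contact_force: [-2.1, -2.3, 2.2]
gripper_width: 0.12
t 8.28 pos [0.4589 0.221  0.1839] zaz 94.8 tooly [-0. -0. -1.] F [-2.1 -2.3  2.2] T [-0.542  0.389 -0.1  ] q1,q6 [ 0.303 -1.352] w 0.120
```

```bash
B='from plant import *
from h import *
brief(state())'
python3 -m crank '[[[-1,0,0.15,0,0],[-1,0,0.15,0,0],[-1,0,0.1,0,0]]]'>/dev/null; python3 -c "$B"
python3 -m crank '[[[-1,0,0.1,0,0],[-1,0,0.1,0,0]]]'>/dev/null; python3 -c "$B"
python3 -m crank '[[[-1,0,0.1,0,0],[-1,0,0.1,0,0]]]'>/dev/null; python3 -c "$B"
```

```text
t 8.65 pos [0.4589 0.221  0.1799] zaz 94.8 tooly [-0. -0. -1.] F [-2.8 -2.9  2.1] T [-0.523  0.449 -0.129] q1,q6 [ 0.303 -1.352] w 0.127
t 8.90 pos [0.4589 0.221  0.1779] zaz 94.8 tooly [-0. -0. -1.] F [-3.6 -3.1  2.2] T [-0.493  0.475 -0.132] q1,q6 [ 0.303 -1.352] w 0.126
t 9.15 pos [0.4589 0.221  0.1759] zaz 94.8 tooly [-0. -0. -1.] F [-3.7 -2.3  2.6] T [-0.534  0.427 -0.141] q1,q6 [ 0.303 -1.352] w 0.123
```

```bash
cat > chk.py <<'E'
from plant import *
from h import *
import sys
s=state(); F=s["contact_force"]; print("%.2f z %.4f"%(s["time"],s["tool_pos"][2]),np.round(F,1),np.round(s["ft_torque"],2))
sys.exit(1 if F[2]>float(sys.argv[1]) else 0)
E
c(){ python3 chk.py 4.6; }
python3 -m crank '[[[-1,0,0.05,0,0],[-1,0,0.05,0,0]]]'>/dev/null; c &&
python3 -m crank '[[[-1,0,0.05,0,0],[-1,0,0.05,0,0]]]'>/dev/null; c &&
python3 -m crank '[[[-1,0,0.05,0,0],[-1,0,0.05,0,0]]]'>/dev/null && c &&
python3 -m crank '[[[-1,0,0.04,0,0],[-1,0,0.04,0,0]]]'>/dev/null && c &&
python3 -m crank '[[[-1,0,0.04,0,0],[-1,0,0.04,0,0]]]'>/dev/null && c &&
python3 -m crank '[[[-1,0,0.04,0,0],[-1,0,0.04,0,0]]]'>/dev/null && c &&
python3 -m crank '[[[-1,0,0.04,0,0],[-1,0,0.04,0,0]]]'>/dev/null && c &&
python3 -m crank '[[[-1,0,0.04,0,0],[-1,0,0.04,0,0]]]'>/dev/null && c &&
python3 -m crank '[[[-1,0,0.04,0,0],[-1,0,0.04,0,0]]]'>/dev/null && c &&
python3 -m crank '[[[-1,0,0.04,0,0],[-1,0,0.04,0,0]]]'>/dev/null && c
```

```text
9.40 z 0.1750 [-2.5 -3.5  2.8] [-0.49  0.45 -0.14]
9.65 z 0.1740 [-2.9 -2.6  1.7] [-0.51  0.42 -0.1 ]
9.90 z 0.1730 [-2.9 -3.4  2.2] [-0.51  0.49 -0.12]
10.15 z 0.1722 [-3.7 -3.   2.5] [-0.52  0.43 -0.12]
10.40 z 0.1714 [-2.7 -3.3  2.1] [-0.58  0.46 -0.12]
10.65 z 0.1706 [-3.3 -2.5  2.8] [-0.56  0.42 -0.13]
10.90 z 0.1698 [-3.  -2.8  2.7] [-0.55  0.47 -0.12]
11.15 z 0.1690 [-2.5 -3.   3.6] [-0.53  0.47 -0.1 ]
11.40 z 0.1682 [-2.6 -3.1  1.9] [-0.54  0.55 -0.07]
11.65 z 0.1675 [-4.2 -2.9  4.2] [-0.48  0.63 -0.1 ]
```

```bash
c(){ python3 chk.py 6.5; }
python3 -m crank '[[[-1,0,0.03,0,0]]]'>/dev/null; c &&
python3 -m crank '[[[-1,0,0.03,0,0]]]'>/dev/null && c &&
python3 -m crank '[[[-1,0,0.03,0,0]]]'>/dev/null && c &&
python3 -m crank '[[[-1,0,0.03,0,0]]]'>/dev/null && c &&
python3 -m crank '[[[-1,0,0.03,0,0]]]'>/dev/null && c
```

```text
11.78 z 0.1675 [-4.1 -3.1  5.1] [-0.56  0.66 -0.12]
11.90 z 0.1674 [-4.9 -3.5  5.9] [-0.68  0.77 -0.13]
12.03 z 0.1673 [-4.4 -3.8  6.4] [-0.65  0.82 -0.1 ]
12.15 z 0.1672 [-5.5 -3.6  6.3] [-0.72  0.9  -0.08]
12.28 z 0.1672 [-6.1 -3.9  7.7] [-0.73  1.   -0.03]
```

Contact: z stopped at 0.1672 while the force rose to 7.7 N, about 5 N above the sliding friction. Checking by eye.

Run:
```python
from plant import *
from h import *
brief(state())
f=grab_frame("side"); cv2.imwrite("pics/side7.png",cv2.resize(f["frame"][170:270,275:395,::-1],None,fx=6,fy=6,interpolation=2))
f=grab_frame("wrist"); cv2.imwrite("pics/w7.png",f["frame"][:,:,::-1])
```

```text
t 12.28 pos [0.4591 0.2211 0.1672] zaz 94.8 tooly [ 0.001  0.    -1.   ] F [-6.1 -3.9  7.7] T [-0.728  1.002 -0.034] q1,q6 [ 0.303 -1.352] w 0.123
```

View pics/side7.png

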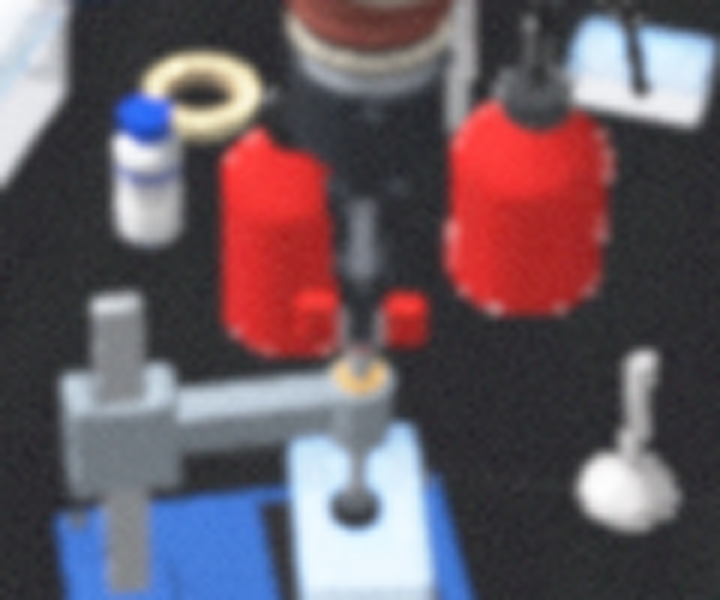

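View pics/w7.png

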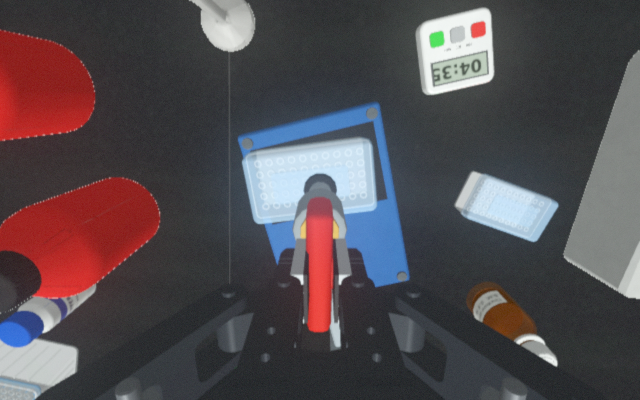

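The foot sits on the lid (side crop, about (358,508)) and the box hasn't moved. Screwing clockwise next, raising the hand a little as the nose lifts.

```bash
B='from plant import *
from h import *
brief(state())'
python3 -m crank '[[[-1,0,0,0,3],[-1,0,0,0,6],[-1,0,0,0,8]]]'>/dev/null; python3 -c "$B"
python3 -m crank '[[[-1,0,-0.03,0,8],[-1,0,-0.03,0,8],[-1,0,-0.03,0,8]]]'>/dev/null; python3 -c "$B"
```

```text
t 12.75 pos [0.4593 0.2215 0.1676] zaz 77.6 tooly [ 0.001  0.001 -1.   ] F [-5.9 -2.5  8.8] T [-0.533  1.026  0.141] q1,q6 [ 0.303 -1.052] w 0.128
t 13.12 pos [0.4596 0.2217 0.1685] zaz 53.6 tooly [ 0.002  0.002 -1.   ] F [-3.2 -1.1  7.4] T [-0.371  0.794  0.142] q1,q6 [ 0.303 -0.632] w 0.124
```

```bash
B='from plant import *
from h import *
brief(state())'
python3 -m crank '[[[-1,0,-0.04,0,8],[-1,0,-0.04,0,8],[-1,0,-0.04,0,8]]]'>/dev/null; python3 -c "$B"
python3 -m crank '[[[-1,0,-0.04,0,8],[-1,0,-0.04,0,8],[-1,0,-0.04,0,8]]]'>/dev/null; python3 -c "$B"
```

```text
t 13.50 pos [0.4601 0.2218 0.1695] zaz 29.6 tooly [ 0.003  0.002 -1.   ] F [ 0.1 -2.3  4.9] T [-0.271  0.47   0.19 ] q1,q6 [ 0.303 -0.214] w 0.127
t 13.88 pos [0.4605 0.2219 0.1705] zaz 5.6 tooly [ 0.004  0.002 -1.   ] F [2.3 0.1 3.2] T [-0.125  0.241  0.151] q1,q6 [0.303 0.205] w 0.125
```

```bash
B='from plant import *
from h import *
brief(state())'
python3 -m crank '[[[-1,0,-0.04,0,8],[-1,0,-0.04,0,8],[-1,0,-0.04,0,8]]]'>/dev/null; python3 -c "$B"
python3 -m crank '[[[-1,0,-0.04,0,8],[-1,0,-0.03,0,8],[-1,0,-0.03,0,8]]]'>/dev/null; python3 -c "$B"
python3 -m crank '[[[-1,0,-0.03,0,8],[-1,0,-0.03,0,8]]]'>/dev/null; python3 -c "$B"
```

```text
t 14.25 pos [0.4608 0.222  0.1712] zaz -18.4 tooly [ 0.005  0.003 -1.   ] F [5.  0.6 0.3] T [-0.075 -0.132  0.195] q1,q6 [0.303 0.624] w 0.126
t 14.62 pos [0.4615 0.2222 0.172 ] zaz -42.4 tooly [ 0.007  0.003 -1.   ] F [ 7.8  1.3 -1.5] T [ 0.15  -0.688  0.195] q1,q6 [0.303 1.043] w 0.124
t 14.88 pos [0.4617 0.2221 0.1725] zaz -58.4 tooly [ 0.007  0.003 -1.   ] F [ 7.3  0.9 -1.2] T [-0.001 -0.781  0.18 ] q1,q6 [0.303 1.322] w 0.125
```

```bash
B='from plant import *
from h import *
brief(state())'
python3 -m crank '[[[-1,-0.04,-0.03,0.02,8],[-1,-0.04,-0.03,0.02,8],[-1,-0.05,-0.03,0.01,8],[-1,-0.05,-0.02,0,8]]]'>/dev/null; python3 -c "$B"
python3 -m crank '[[[-1,0,0,0,0],[-1,0,0,0,0]]]'>/dev/null; python3 -c "$B"
```

```text
t 15.38 pos [0.4623 0.2217 0.1734] zaz -90.4 tooly [ 0.004  0.001 -1.   ] F [3.5 0.8 0.5] T [-0.527  0.021  0.241] q1,q6 [0.302 1.88 ] w 0.127
t 15.62 pos [0.4623 0.2215 0.1734] zaz -90.1 tooly [ 0.004  0.001 -1.   ] F [ 5.2  0.9 -0.4] T [-0.47  -0.379 -0.029] q1,q6 [0.302 1.873] w 0.123
```

```bash
cat > snap.py <<'E'
from plant import *
from h import *
import sys
for n in("wrist","side"):
    f=grab_frame(n); np.savez(f"pics/{n}_{sys.argv[1]}.npz",**f); cv2.imwrite(f"pics/{n}_{sys.argv[1]}.png",f["frame"][:,:,::-1])
brief(state())
E
python3 snap.py pre
python3 -m crank '[[[-0.5,0,0,0,0],[-0.5,0,0,0,0],[-0.5,0,0,0,0],[-0.5,0,0,0,0]]]'
python3 snap.py post
```

```text
t 15.72 pos [0.4623 0.2215 0.1734] zaz -90.1 tooly [ 0.004  0.001 -1.   ] F [ 6.2  0.3 -0.5] T [-0.417 -0.396 -0.027] q1,q6 [0.302 1.873] w 0.126
time: 16.23
tool_pos: [0.4607, 0.2213, 0.173]
tool_rot: [-0.001, 0.001, 0.707, -0.707]
contact_force: [0.1, 0.4, -1.5]
gripper_width: 0.25
t 16.32 pos [0.4608 0.2212 0.1731] zaz -90.2 tooly [-0.  0. -1.] F [ 0.7  0.3 -0.5] T [-0.018  0.013 -0.03 ] q1,q6 [0.302 1.876] w 0.253
```

View pics/wrist_pre.png

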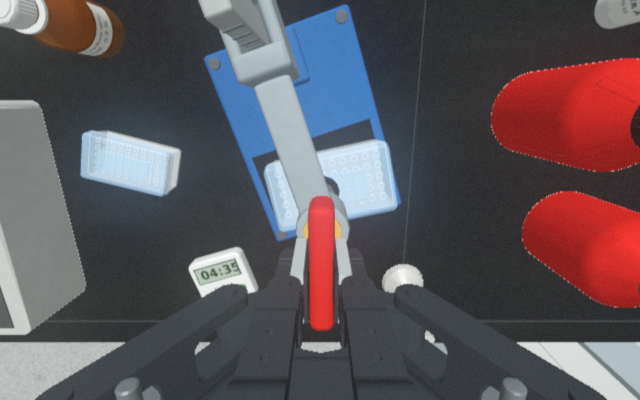

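View pics/wrist_post.png

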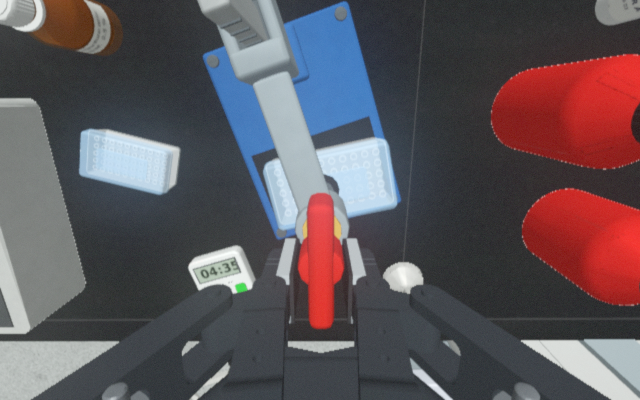

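View pics/side_post.png

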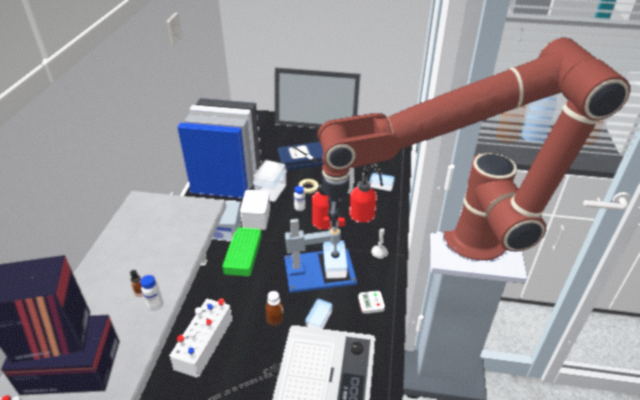

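Letting go barely moved the handle, and the hand force beforehand was about 0. Opening wider, backing off straight up and checking.

```bash
python3 -m crank '[[[0.5,0,0,0,0],[0.5,0,0,0,0],[0.5,0,0,0,0],[0.5,0,-1,0,0],[0.5,0,-3,0,0],[0.5,0,-4,0,0],[0.5,0,-4,0,0],[0.5,0,0,0,0]]]'
python3 snap.py up
python3 - <<'E'
import cv2
a=cv2.imread('pics/side_up.png')[170:290,265:405]; cv2.imwrite('pics/su.png',cv2.resize(a,None,fx=5,fy=5,interpolation=2))
E
```

```text
time: 17.32
tool_pos: [0.4627, 0.2218, 0.2988]
tool_rot: [0.002, 0.004, 0.708, -0.706]
contact_force: [-0.4, 0.4, -0.0]
gripper_width: 0.751
t 17.43 pos [0.461  0.2212 0.2939] zaz -90.2 tooly [ 0.001  0.    -1.   ] F [ 0.6 -0.2 -0.8] T [0.008 0.014 0.032] q1,q6 [0.302 1.876] w 0.749
```

View pics/wrist_up.png

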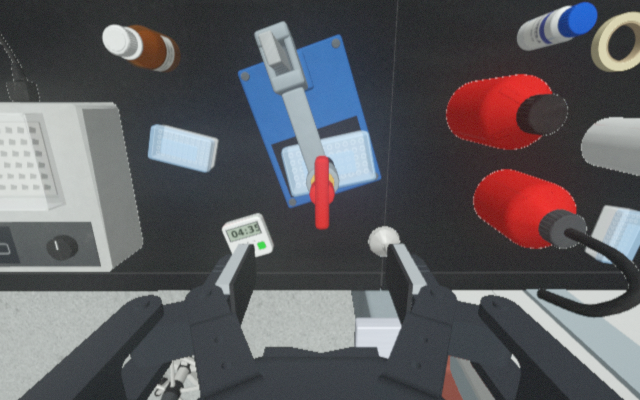

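View pics/su.png

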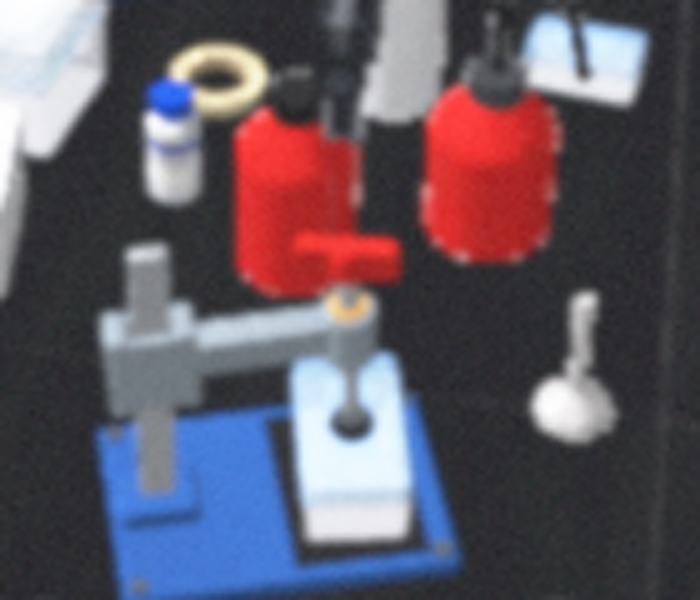

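Run:
```python
import cv2,numpy as np
big=cv2.imread('pics/side7.png',0).astype(np.float32)
now=cv2.resize(cv2.imread('pics/side_up.png',0)[170:270,275:395],None,fx=6,fy=6,interpolation=2).astype(np.float32)
pre=cv2.resize(cv2.imread('pics/side_pre.png',0)[170:270,275:395],None,fx=6,fy=6,interpolation=2).astype(np.float32)
def sh(a,b,x0,x1,y0,y1):
    t=a[y0:y1,x0:x1]; m=24; w=b[y0-m:y1+m,x0-m:x1+m]
    r=cv2.matchTemplate(w,t,cv2.TM_CCOEFF_NORMED); _,v,_,l=cv2.minMaxLoc(r); return (l[0]-m)/6,(l[1]-m)/6,round(v,3)
R=dict(boss=(325,400,355,440),sleeve=(55,190,360,500),handleR=(385,440,285,350),base_corner=(60,150,480,570),box=(285,440,520,575))
for k,r in R.items(): print(k,"contact->now",sh(big,now,*r),"pre->now",sh(pre,now,*r))
```

```text
boss contact->now (-0.16666666666666666, -1.3333333333333333, 0.955) pre->now (0.0, -0.16666666666666666, 0.997)
sleeve contact->now (-0.16666666666666666, 0.0, 0.98) pre->now (0.0, 0.0, 0.997)
handleR contact->now (-1.0, -1.5, 0.933) pre->now (0.0, -0.16666666666666666, 0.991)
base_corner contact->now (0.0, 0.16666666666666666, 0.989) pre->now (0.0, 0.16666666666666666, 0.995)
box contact->now (0.16666666666666666, 0.0, 0.984) pre->now (0.0, 0.0, 0.999)
```

Run:
```python
from plant import *
from h import *
brief(state()); print(job_done())
```

```text
t 17.43 pos [0.461  0.2212 0.2939] zaz -90.2 tooly [ 0.001  0.    -1.   ] F [ 0.6 -0.2 -0.8] T [0.008 0.014 0.032] q1,q6 [0.302 1.876] w 0.749
the job is handed in; nothing more can be done
None
```

The clamp is tightened on the lid and the job was handed in at 17.4 s, with the hand open well above the handle and touching nothing. I estimate 28–30 N on the lid; nothing in the setup measures that force directly.

- **Sliding:** I took the handle and slid the arm down about 40 mm at 2–4 N. It stopped on the lid at 7.7 N, roughly 5 N of which was on the foot.
- **Screwing:** I turned the handle clockwise about 3.2 rad, raising the hand as the nose lifted, so the hand force was about 0 before I let go.
- **Force estimate:** The turn angle alone suggests about 28 N. The nose rise of 6.2–6.5 mm suggests 28–30 N, or 33 N taking the lower figure. Turning torque was too noisy to use.
- **After letting go:** The side view shows the arm tilted and the sleeve and box unmoved to within about 0.2 px. The handle rose by no more than about 0.2 px on release. I checked the bottle, tube and tape only by eye, and they look undisturbed.
- **First grip missed:** The first close shut above the handle because the fingertips sat about 25 mm higher than the stated tool point. It touched the handle with no noticeable force, and I went lower and regripped.

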